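Clear the mat and lay the parts case down for the road

ROBOT

A 7-joint arm with a two-finger parallel gripper is mounted at the origin on the work surface. World frame = base frame: x ahead of the robot, y to its left, z up, the work surface at z = 0. Lengths are in m, angles in rad, forces in N, time in s.
With the tool pointing down it reaches from about 0.4 to 0.85 m from the base axis. Payload 10.4 kg.
Tool frame: the origin (TCP) lies at the centre of the arm's flange, where the gripper is bolted on; the fingertips stand 182 mm ahead of it and the grasp point (between the pads) lies r.grasp_offset ahead of it (r.grasp_offset is the distance from the TCP to the grasp point, in m); z points along the fingers, y is the line along which they close (so a half turn about z gives the same grasp; the last joint's range is limited). The gripper opens to 87 mm and grips with 3 to 60 N. Pads are 19 mm wide; open, the fingers measure 117 mm over their backs; the gripper's body (75 mm by 190 mm) begins 51 mm behind the grasp point.
Start: joints at [-1.336, 0.332, -0.065, 1.46, 0.022, 1.35, -0.088], TCP at [0.159, 0.604, 0.405] pointing down, gripper open.
Joint ranges: [-2.6, 2.6], [-0.5, 2.12], [-1.47, 1.34], [0.16, 2.42], [-1.27, 4.41], [0.06, 2.06], [-2.6, 2.6]. Speed limits (rad/s): [2.22, 2.22, 2.79, 2.79, 3.14, 3.14, 3.14].

INTERFACE

Orientations are given as a unit quaternion [x, y, z, w].
In Python, from bench import status, vision, job, spotter, r gives the robot as it stands. The module is installed in compiled form; this text tells all that it offers.
- The arm moves only by the tool play_rows, never from a script. Its argument "series" is a list of rows, each a list of 6 numbers: the shift along the tool's x, y, z each as a share of 150 mm, from -1 to 1, then the turn, a rotation vector about the tool's x, y, z each as a share of 30 degrees, from -1 to 1. In form: [[x, y, z, ax, ay, az], ...]. A call has 1 to 5 rows; each row is the pose to reach, as a shift and turn from the pose commanded when the call began, along the tool's axes at that moment; what a row does not reach only later rows make up. A row lasts 1/10 s, in which the tool goes at most 50 mm and 8.59 degrees, less where a joint would pass 70% of its speed; a pose out of reach is approached as far as the arm can. A call with a number of a shift or a turn outside -1 to 1 is refused whole. A call with a gripper value outside its range is refused whole. "fingers" is the opening, from -1 (shut) to 1 (fully open), set as the call begins (left out, the last holds). The fingers move at their own pace and stop on an object; "squeeze" is the grip in N (left out, the last holds). Time passes only in rows, so rows that repeat a pose let the fingers close. It gives the time, the measured TCP pose, the force, the opening and the grip force at its end, in the units of the state.
- status.read_state(): the state, without advancing time (a new reading comes with each control period).
- vision.camera(name): name is "side" or "top"; returns the picture (420x560x3 uint8, blue, green, red); there is no depth.
- vision.calibration(name): a dict with "fx", "fy", "cx", "cy" (pixels), "rvec" (rotation vector, rad) and "tvec" (3), from world to camera coordinates, as OpenCV has them. Camera axes: x right, y down, z forward; pixel columns grow to the right and rows downward; lengths in m; the calibration is good to about 2 mm. A picture is of the moment at which its call begins. calibration takes no time and is no camera call.
- job.close_job(): hands the job in; it is judged then, once.
Trained networks look in the newest picture that a camera, given by its name, has taken for a name from the list of things; names that differ only in an ending like _2 or _b are one class to them, and where a whole thing is asked for, a point or a joint stands for the part that bears it (a point fixed in the world has none). Each returns a list of dicts, best first, with "conf" (0 to 1); they miss things now and then, are a little off and sometimes report something else, mostly with a low value. They report only what shows in the picture. A call takes as long as a camera call. They do not tell look-alikes from the thing itself.
- spotter.boxes_of(camera, name): "point" ([x, y, z] in m, in world coordinates, good to about 4 mm: the middle of the surface that is visible of it).
- spotter.regions_of(camera, name): "pixels" (420x560 bool, what is visible of it).
The state is a dict: "time": time; "joint_positions": joint angles; "joint_vel": joint speeds; "joint_torque": joint torques, N m; "ee_pos": TCP position; "eef_rot": TCP orientation; "ft_force": force on the tool from outside, world axes, zero at the start; "torque": the same for the moment, N m; "width": finger opening in m; "grip_force": force on a finger pad.
Only numpy, scipy, OpenCV 4.12 (cv2) and the standard library are available. Lean on these libraries where they do the work, as an engineer would, in place of code of your own. Each camera call takes 0.05 s, during which the arm holds its last target. There are 200 camera calls.

TASK

The stall is about to be wheeled home, so the tall blue parts case must lie down. First wipe all four brass trimmings off the black mat with the yellow scraper block, not with the fingers; then tip the case over onto its side along the mat by pushing it near its top, so that it lies flat on the mat with no part over the edge. Finish with the scraper left on the counter, off the mat, and leave the wheel nuts, the loupe and the reamer where they are.

Things in the scene. Friction and masses are not known exactly. Their poses are not given: they have to be found in the camera images.
- mat: black rubber mat fixed flat on the grey counter, 210 mm (its x) by 380 mm (its y), 8 mm thick. Origin: centre of its underside, on the counter. The case stands at its +y end; the brass trimmings lie around its middle, their centres spread at most 95 mm along its y, none nearer than about 45 mm to the case
- case: tall blue parts case, drawers latched, standing on the mat: 110 mm (its x) by 90 mm (its y, within 6 degrees of the mat's y) by 220 mm high, about 0.6 kg, balance point 110 mm up, too thick to grip. Origin: centre of its underside. Tipped over its lower -y edge (about 80 mm from the mat's middle) it comes to lie along the mat. Pushed low it slides instead of tipping
- case_base (a point): centre of the case's underside (z = 0 of the case)
- case_mid (a point): middle of the case, 110 mm from its underside
- case_top (a point): centre of the case's top face, 220 mm from its underside
- scraper: yellow scraper block with a black lower edge, loose, standing on its edge on the counter to the right of the mat: 26 mm thick (its x) by 140 mm long (its y) by 60 mm high, 0.18 kg, the same at either end and on either face; grip it from above across the 26 mm. Its long flat faces push the trimmings. Origin: centre of its underside
- chip0: loose brass trimming lying on the mat, round disc, 15 mm across and 7 mm thick, 10 g. Origin: its centre, 3.5 mm above what it lies on
- chip1: loose brass trimming lying on the mat, rectangular piece, 14 x 12 x 7 mm, 10 g. Origin: its centre, 3.5 mm above what it lies on
- chip2: loose brass trimming lying on the mat, round disc, 15 mm across and 7 mm thick, 10 g. Origin: its centre, 3.5 mm above what it lies on
- chip3: loose brass trimming lying on the mat, rectangular piece, 14 x 12 x 7 mm, 10 g. Origin: its centre, 3.5 mm above what it lies on
- nut0: bystander: black locking wheel nut standing on the counter off the mat's far left corner, 32 mm wide at its foot, 36 mm high. Origin: centre of its underside
- nut1: bystander: black locking wheel nut standing on the counter off the mat's far left corner, 32 mm wide at its foot, 36 mm high. Origin: centre of its underside
- loupe: bystander: round stainless loupe on the counter off the mat's +y end, 44 mm wide, 32 mm high. Origin: centre of its underside
- reamer: bystander: red-handled reamer lying on the counter along the mat's near (-x) side, about 160 mm long (its x, steel point to +x, handle to -x), 26 mm wide, 24 mm high. Origin: under its middle, on the counter
- chuck_socket: fixed: brass air chuck seated in a socket in the counter to the right, 68 mm wide, 80 mm high. Origin: centre of its foot
Mind the look-alikes: they are no part of the job. Of the things that look like the scraper, take the one that is farthest from the robot's base at the start. Of the things that look like the case, the smaller one is meant.

How it is judged:
On the way, in this order (a step that is already met when the one before it is completed fails the run):
1. all four brass trimmings are off the mat ((x of chip0 in the frame of mat above 0.105 m or x of chip0 in the frame of mat below -0.105 m or y of chip0 in the frame of mat above 0.19 m or y of chip0 in the frame of mat below -0.19 m) and (x of chip1 in the frame of mat above 0.105 m or x of chip1 in the frame of mat below -0.105 m or y of chip1 in the frame of mat above 0.19 m or y of chip1 in the frame of mat below -0.19 m) and (x of chip2 in the frame of mat above 0.105 m or x of chip2 in the frame of mat below -0.105 m or y of chip2 in the frame of mat above 0.19 m or y of chip2 in the frame of mat below -0.19 m) and (x of chip3 in the frame of mat above 0.105 m or x of chip3 in the frame of mat below -0.105 m or y of chip3 in the frame of mat above 0.19 m or y of chip3 in the frame of mat below -0.19 m)), for 0.2 s.
2. the case lies on its side along the mat, wholly on it (all of step 1 and angle between case's own z axis and vertical between 1.47 and 1.67 rad and height (world z) of case_mid below 0.065 m and x of case_base in the frame of mat between -0.05 and 0.05 m and y of case_base in the frame of mat between -0.19 and 0.19 m and x of case_top in the frame of mat between -0.05 and 0.05 m and y of case_top in the frame of mat between -0.19 and 0.19 m), for 0.2 s.
At the end, for the whole second after the job is handed in: Each trimming's centre is outside the mat's outline. The case lies at rest on the mat, its long axis within 5 degrees of level, both end centres within 50 mm of the mat's long middle line and not past the mat's ends. The scraper rests on the counter, its centre outside the mat's outline (all of step 2 and linear speed of each of case, scraper below 0.02 m/s and (x of scraper in the frame of mat above 0.105 m or x of scraper in the frame of mat below -0.105 m or y of scraper in the frame of mat above 0.19 m or y of scraper in the frame of mat below -0.19 m) and height (world z) of scraper between -0.01 and 0.07 m); the robot touches nothing.
It fails at once if a wheel nut is moved more than 30 mm (distance of nut0 from where it was at the start of the episode above 0.03 m).
It fails at once if a wheel nut is moved more than 30 mm (distance of nut1 from where it was at the start of the episode above 0.03 m).
It fails at once if the loupe is moved more than 30 mm (distance of loupe from where it was at the start of the episode above 0.03 m).
It fails at once if the reamer is moved more than 30 mm (distance of reamer from where it was at the start of the episode above 0.03 m).
It fails at once if the fingers touch a brass trimming (contact force between the fingers and chip0 above 0.5 N or contact force between the fingers and chip1 above 0.5 N or contact force between the fingers and chip2 above 0.5 N or contact force between the fingers and chip3 above 0.5 N).
It also fails if it takes over 67 s, if anything falls off the work surface, if the arm or the gripper's body presses on something with over 40 N, if the wrist force passes 120 N, or if a joint passes its speed limit or range.

## Working session

There is one attempt and no reset: what is moved stays moved. The work goes in short steps, Python scripts to look and compute and a tool call to move; the robot and the scene stay as the last step left them, time stands still between calls to the robot, and variables do not carry over. Pictures are saved under pics/ and viewed, at most 10 in all, crops included, and the job is handed in when it is done.

Besides the shell and the picture viewer there is one more tool, called after "Request:" by a JSON object that holds its "fn" and its "kwargs", one argument or row to a line. play_rows: Moves the arm, as the interface text tells. Shift numbers are shares of 150 mm and turn numbers shares of 30 degrees, none past 1 either way. Its arguments: {"type":"object","properties":{"series":{"type":"array","items":{"type":"array","items":{"type":"number"}}},"fingers":{"type":"number"},"squeeze":{"type":"number"}},"required":["series"]}

```bash
mkdir -p pics; cat > h.py <<'E'
import numpy as np,cv2
from scipy.spatial.transform import Rotation as R
from bench import status,vision,job,spotter,r
def P(cam,pts):
    c=vision.calibration(cam);K=np.array([[c['fx'],0,c['cx']],[0,c['fy'],c['cy']],[0,0,1.]])
    return cv2.projectPoints(np.array(pts,float).reshape(-1,3),np.array(c['rvec'],float),np.array(c['tvec'],float),K,None)[0].reshape(-1,2)
def W(cam,uv,z):
    c=vision.calibration(cam);Rm=cv2.Rodrigues(np.array(c['rvec'],float))[0];t=np.array(c['tvec'],float).ravel()
    uv=np.array(uv,float).reshape(-1,2);d=np.c_[(uv[:,0]-c['cx'])/c['fx'],(uv[:,1]-c['cy'])/c['fy'],np.ones(len(uv))]@Rm
    o=-Rm.T@t;return o+d*((z-o[2])/d[:,2])[:,None]
E
python3 - <<'E'
from h import *
for n in('top','side'):
    cv2.imwrite(f'pics/{n}0.png',vision.camera(n))
    c=vision.calibration(n);print(n,c['fx'],W(n,[[0,0],[559,0],[559,419],[0,419]],0).round(2).tolist())
    for o in('mat','case','scraper','chip0','chip1','nut0','loupe','reamer','chuck_socket'):
        print(o,[(np.round(b['point'],3).tolist(),round(b['conf'],2)) for b in spotter.boxes_of(n,o)])
s=status.read_state();print(s['time'],s['ee_pos'],R.from_quat(s['eef_rot']).as_matrix().round(3).tolist(),r.grasp_offset)
E
```

```text
top 418.73763657258826 [[1.26, 0.96, 0.0], [1.31, -0.93, 0.0], [-0.03, -0.82, 0.0], [-0.06, 0.79, 0.0]]
mat [([0.518, 0.037, 0.01], 0.69)]
case [([0.536, 0.193, 0.226], 0.89), ([0.412, 0.424, 0.281], 0.88)]
scraper [([0.389, -0.23, 0.06], 0.66), ([0.418, -0.363, 0.066], 0.56)]
chip0 []
chip1 []
nut0 [([0.706, 0.248, 0.03], 0.61), ([0.701, 0.164, 0.035], 0.44)]
loupe [([0.588, 0.363, 0.029], 0.5)]
reamer [([0.364, 0.059, 0.02], 0.76)]
chuck_socket [([0.657, -0.349, 0.029], 0.57), ([0.519, 0.038, 0.009], 0.52)]
side 472.6830219571518 [[0.98, -1.68, 0.0], [-1.04, -0.37, 0.0], [0.32, 0.74, 0.0], [1.36, 0.08, 0.0]]
mat [([0.568, 0.032, 0.009], 0.68), ([0.425, -0.358, 0.043], 0.27)]
case [([0.447, 0.474, 0.263], 0.96), ([0.561, 0.226, 0.199], 0.57)]
scraper [([0.399, -0.212, 0.06], 0.8), ([0.428, -0.357, 0.043], 0.56)]
chip0 []
chip1 []
nut0 [([0.712, 0.257, 0.03], 0.64), ([0.713, 0.175, 0.027], 0.55)]
loupe [([0.594, 0.362, 0.026], 0.84), ([0.667, -0.344, 0.024], 0.43)]
reamer [([0.37, 0.064, 0.027], 0.75)]
chuck_socket [([0.667, -0.345, 0.023], 0.78), ([0.561, 0.223, 0.2], 0.54)]
1.0 [0.15933422 0.60434736 0.40477909] [[-0.967, 0.255, 0.0], [0.255, 0.967, 0.0], [0.0, 0.0, -1.0]] 0.1635
```

View pics/top0.png

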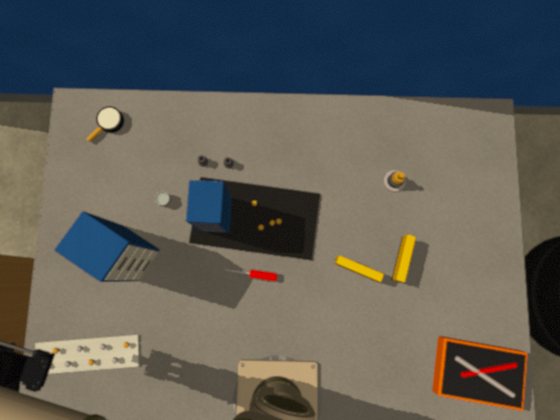

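View pics/side0.png

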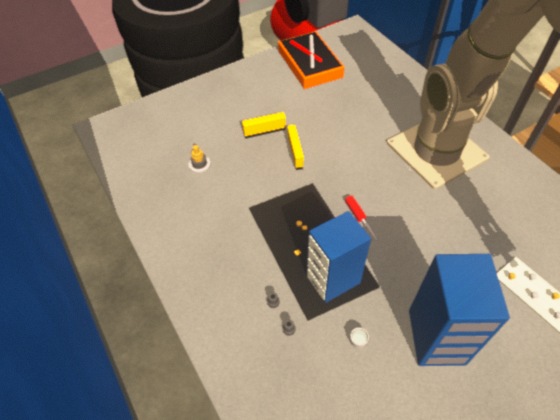

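The top view shows the mat with corners near (203,178), (320,193), (312,259) and (190,243). The small case is at (208,205), and the chips are at (254,203), (261,227), (272,222) and (279,221). There are two yellow blocks, at (360,268) and (405,258); the second is the farther one. The side view agrees, with the big look-alike case at (455,310). Next I'll measure all of this precisely.

```bash
cat > m.py <<'E'
from h import *
from scipy.optimize import least_squares
def Tz(x,y,a):
    c,s=np.cos(a),np.sin(a);return lambda p:np.asarray(p)@np.array([[c,s,0],[-s,c,0],[0,0,1]])+[x,y,0]
def hullmask(cam,pts):
    m=np.zeros((420,560),np.uint8);cv2.fillConvexPoly(m,cv2.convexHull(np.round(P(cam,pts)*16).astype(np.int32)),1,shift=4);return m>0
def box(d,z0=0):
    return np.array([[sx*d[0]/2,sy*d[1]/2,z0+sz*d[2]] for sx in(-1,1) for sy in(-1,1) for sz in(0,1)])
def fit(masks,d,x0,z0=0):
    # fit box silhouette: signed distance of projected hull vs mask contour
    b=box(d,z0);cs={}
    for c,m in masks.items():
        k=max(cv2.findContours(m.astype(np.uint8),cv2.RETR_EXTERNAL,cv2.CHAIN_APPROX_NONE)[0],key=cv2.contourArea);cs[c]=k[:,0,:].astype(float)
    def f(p):
        out=[]
        for c,k in cs.items():
            h=cv2.convexHull(P(c,Tz(*p)(b)).astype(np.float32))
            out+=[cv2.pointPolygonTest(h,tuple(q),True)-.5 for q in k]
        return np.array(out)
    s=least_squares(f,x0,loss='soft_l1',x_scale=[.01,.01,.1],diff_step=1e-4);return s.x,np.abs(s.fun).mean()
E
python3 - <<'E'
from m import *
im={c:vision.camera(c) for c in('top','side')}
reg={}
for o in('case','scraper','mat'):
    for c in im:
        for k,b in enumerate(spotter.regions_of(c,o)):
            ys,xs=np.nonzero(b['pixels']);print(o,c,k,round(b['conf'],2),len(xs),xs.mean().round(),ys.mean().round());reg[o,c,k]=b['pixels']
np.savez('reg.npz',**{f'{a}_{b}_{k}':v for (a,b,k),v in reg.items()})
for c in im:
    h=cv2.cvtColor(im[c],cv2.COLOR_BGR2HSV);m=cv2.inRange(h,(10,110,90),(35,255,255))
    n,_,st,ce=cv2.connectedComponentsWithStats(m)
    print(c,[(int(s[4]),q.round(1).tolist(),W(c,q,.012)[0].round(3).tolist()) for s,q in list(zip(st,ce))[1:] if 4<s[4]<1500])
E
```

```text
case top 0 0.91 2054 208.0 206.0
case top 1 0.87 4509 106.0 249.0
case side 0 0.73 8717 457.0 309.0
case side 1 0.68 4135 337.0 255.0
case side 2 0.26 151 273.0 300.0
scraper top 0 0.95 514 359.0 268.0
scraper top 1 0.65 665 403.0 257.0
scraper top 2 0.58 2076 208.0 206.0
scraper top 3 0.3 204 163.0 198.0
scraper side 0 0.87 439 295.0 147.0
scraper side 1 0.79 778 264.0 125.0
mat top 0 0.83 6559 267.0 221.0
mat side 0 0.84 5834 302.0 246.0
top [(115, [94.2, 133.7], [0.79, 0.596, 0.012]), (138, [397.8, 177.4], [0.671, -0.363, 0.012]), (25, [254.0, 202.4], [0.581, 0.083, 0.012]), (19, [278.4, 220.8], [0.526, 0.007, 0.012]), (19, [272.0, 222.4], [0.52, 0.026, 0.012]), (18, [260.5, 226.8], [0.506, 0.061, 0.012]), (703, [403.8, 258.1], [0.421, -0.376, 0.012]), (551, [359.0, 268.3], [0.387, -0.239, 0.012]), (25, [125.6, 344.4], [0.151, 0.446, 0.012]), (30, [54.7, 350.5], [0.129, 0.65, 0.012]), (26, [90.3, 361.7], [0.1, 0.544, 0.012])]
side [(1044, [311.7, 68.4], [0.114, -0.547, 0.012]), (7, [470.7, 37.6], [-0.513, -0.369, 0.012]), (5, [472.6, 41.8], [-0.499, -0.345, 0.012]), (6, [512.2, 49.3], [-0.591, -0.229, 0.012]), (510, [548.6, 82.2], [-0.553, -0.026, 0.012]), (1248, [275.7, 132.2], [0.395, -0.337, 0.012]), (1022, [549.6, 143.4], [-0.316, 0.176, 0.012]), (248, [524.3, 134.3], [-0.279, 0.105, 0.012]), (61, [426.8, 144.3], [0.016, -0.031, 0.012]), (177, [196.7, 153.8], [0.655, -0.39, 0.012]), (10, [455.9, 149.1], [-0.047, 0.034, 0.012]), (64, [301.2, 224.8], [0.523, 0.013, 0.012]), (41, [296.7, 252.0], [0.581, 0.08, 0.012]), (33, [511.4, 275.6], [0.147, 0.44, 0.012]), (41, [555.3, 295.5], [0.097, 0.539, 0.012])]
```

```bash
python3 - <<'E'
from m import *
d=np.load('reg.npz');g=lambda k:d[k]
def rep(n,ms,dim,x0,z0=0):
    for sub in (ms,)+tuple({c:ms[c]} for c in ms):
        x,e=fit(sub,dim,x0,z0);print(n,list(sub),x[:2].round(4),np.degrees(x[2]).round(1),'err px',e.round(2))
rep('mat',{'top':g('mat_top_0')|g('case_top_0'),'side':g('mat_side_0')|g('case_side_1')},(.21,.38,.008),(.52,.05,-.1))
rep('case',{'top':g('case_top_0'),'side':g('case_side_1')},(.11,.09,.22),(.54,.18,-.1),.008)
rep('scr',{'top':g('scraper_top_1'),'side':g('scraper_side_1')},(.026,.14,.06),(.42,-.36,1.3-1.57))
rep('decoy',{'top':g('scraper_top_0'),'side':g('scraper_side_0')},(.026,.14,.06),(.39,-.23,1.1))
rep('bigcase',{'top':g('case_top_1'),'side':g('case_side_0')},(.165,.135,.33),(.41,.43,.5))
rep('bigcase',{'top':g('case_top_1'),'side':g('case_side_0')},(.15,.13,.29),(.41,.43,.5))
# mat corners by plain pixels
print(W('top',[[203,178],[320,193],[312,259],[190,243]],.008).round(3))
# overlay
im=cv2.imread('pics/top0.png')[120:300,150:440];cv2.imwrite('pics/crop.png',cv2.resize(im,None,fx=2.7,fy=2.7,interpolation=cv2.INTER_CUBIC))
E
```

```text
mat ['top', 'side'] [0.5344 0.0796] -6.4 err px 2.01
mat ['top'] [0.5351 0.0819] -6.3 err px 1.48
mat ['side'] [0.5336 0.0782] -6.5 err px 2.52
case ['top', 'side'] [0.544  0.1997] -0.9 err px 0.51
case ['top'] [0.5438 0.2006] -1.3 err px 0.46
case ['side'] [0.544  0.1991] -1.2 err px 0.49
scr ['top', 'side'] [ 0.4199 -0.3687] 74.9 err px 0.51
scr ['top'] [ 0.4201 -0.3677] -105.5 err px 0.4
scr ['side'] [ 0.4186 -0.3712] 75.5 err px 0.41
decoy ['top', 'side'] [ 0.3863 -0.2329] -22.0 err px 0.42
decoy ['top'] [ 0.387  -0.2318] -21.1 err px 0.36
decoy ['side'] [ 0.3852 -0.2346] -22.5 err px 0.38
bigcase ['top', 'side'] [0.4247 0.45  ] 34.0 err px 7.53
bigcase ['top'] [0.4133 0.4435] 3.0 err px 6.77
bigcase ['side'] [0.4234 0.4498] 34.2 err px 6.58
bigcase ['top', 'side'] [0.421  0.4544] 45.8 err px 3.96
bigcase ['top'] [0.4213 0.4517] 70.1 err px 2.5
bigcase ['side'] [0.4232 0.4537] 41.7 err px 3.35
[[ 0.656  0.245  0.008]
 [ 0.617 -0.121  0.008]
 [ 0.412 -0.098  0.008]
 [ 0.452  0.275  0.008]]
```

View pics/crop.png

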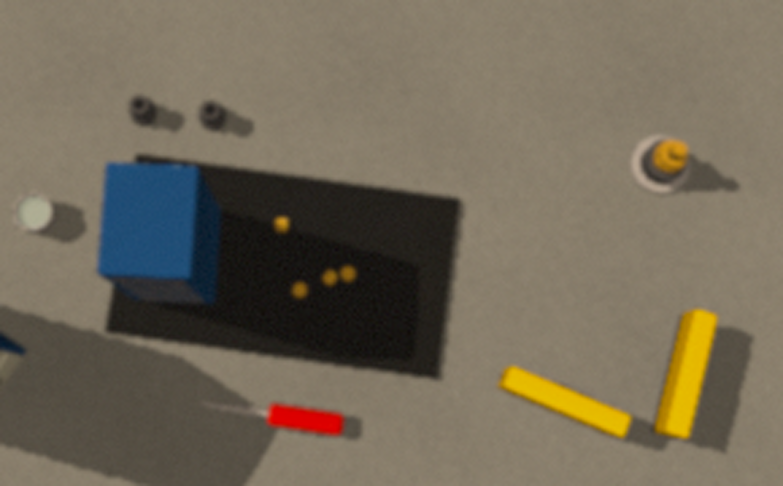

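The enlarged crop confirms the mat (yaw about -6°), the case, the four chips, and the target scraper at (688,372) in the crop. The fits are good:
- **Scraper:** (0.420, -0.369), yaw 75°
- **Case:** (0.544, 0.200)
- **Mat:** about (0.534, 0.078)

The tool's yaw already lines up with the scraper, so I'll start moving.

Request:
{"fn": "play_rows", "kwargs": {
  "series": [
    [-0.5,-0.3,-1,0,0,0],
    [-0.8,-0.6,-1,0,0,0],
    [-1,-1,-1,0,0,0],
    [-1,-1,-1,0,0,0],
    [-1,-1,-1,0,0,0]
  ],
  "fingers": 1,
  "squeeze": 40
}}

```text
time: 1.9
ee_pos: [0.2597, 0.4335, 0.5479]
eef_rot: [0.129, 0.992, 0.0, 0.0]
ft_force: [2.6, 0.3, 0.4]
width: 0.0869
grip_force: 0.0
```

Request:
{"fn": "play_rows", "kwargs": {
  "series": [
    [-1,-1,0,0,0,0],
    [-1,-1,0,0,0,0],
    [-1,-1,0,0,0,0],
    [-1,-1,0,0,0,0],
    [-1,-1,0,0,0,0]
  ]
}}

```text
time: 2.4
ee_pos: [0.3685, 0.2468, 0.5476]
eef_rot: [0.132, 0.991, 0.001, 0.001]
ft_force: [1.3, 0.3, 0.6]
width: 0.087
grip_force: 0.0
```

Request:
{"fn": "play_rows", "kwargs": {
  "series": [
    [-1,-1,0,0,0,0],
    [-1,-1,0,0,0,0],
    [-1,-1,0,0,0,0],
    [-1,-1,0,0,0,0],
    [-1,-1,0,0,0,0]
  ]
}}

```text
time: 2.9
ee_pos: [0.4742, 0.0637, 0.5472]
eef_rot: [0.132, 0.991, -0.0, 0.001]
ft_force: [0.0, -1.0, -0.9]
width: 0.0871
grip_force: 0.0
```

Request:
{"fn": "play_rows", "kwargs": {
  "series": [
    [-0.2,-1,0.2,0,0,0],
    [-0.2,-1,0.4,0,0,0],
    [-0.2,-1,0.6,0,0,0],
    [-0.2,-1,0.8,0,0,0],
    [-0.2,-1,0.8,0,0,0]
  ]
}}

```text
time: 3.4
ee_pos: [0.4619, -0.0857, 0.423]
eef_rot: [0.13, 0.991, -0.0, -0.003]
ft_force: [-0.9, 0.9, -0.0]
width: 0.0869
grip_force: 0.0
```

Request:
{"fn": "play_rows", "kwargs": {
  "series": [
    [-0.2,-1,0.2,0,0,0],
    [-0.2,-1,0.4,0,0,0],
    [-0.2,-1,0.6,0,0,0],
    [-0.2,-1,0.6,0,0,0],
    [-0.2,-1,0.6,0,0,0]
  ]
}}

```text
time: 3.9
ee_pos: [0.4539, -0.2377, 0.3351]
eef_rot: [0.13, 0.992, -0.001, -0.002]
ft_force: [0.4, -0.2, 1.2]
width: 0.0869
grip_force: 0.0
```

Request:
{"fn": "play_rows", "kwargs": {
  "series": [
    [0,-0.86,0,0,0,0],
    [0,-0.86,0,0,0,0],
    [0,-0.86,0,0,0,0],
    [0,-0.86,0,0,0,0],
    [0,-0.86,0,0,0,0]
  ]
}}

```text
time: 4.4
ee_pos: [0.4229, -0.3604, 0.3377]
eef_rot: [0.128, 0.992, 0.0, 0.0]
ft_force: [0.1, -0.1, 0.1]
width: 0.0871
grip_force: 0.0
```

```bash
cat >> h.py <<'E'
def go(pos,yaw_y=None):
    # fractions to TCP pos; yaw_y: world azimuth (deg) of tool y
    s=status.read_state();M=R.from_quat(s['eef_rot']).as_matrix()
    d=M.T@(np.array(pos)-s['ee_pos'])/.15
    T=M
    if yaw_y is not None:
        a=np.radians(yaw_y);y=np.array([np.cos(a),np.sin(a),0]);z=np.array([0,0,-1.]);T=np.c_[np.cross(y,z),y,z]
    print('t',s['time'],'pos',np.round(s['ee_pos'],4),'ty',np.degrees(np.arctan2(M[1,1],M[0,1])).round(1),'shift',d.round(3),'turn',(R.from_matrix(M.T@T).as_rotvec(degrees=True)/30).round(3),'j',np.round(s['joint_positions'],2))
E
python3 -c "
from h import *
go([.42,-.369,.2035],75.2)"
```

```text
t 4.4 pos [ 0.4229 -0.3604  0.3377] ty 75.3 shift [ 0.005 -0.061  0.895] turn [0.001 0.001 0.003] j [-0.16  0.32  0.94  1.77 -0.28  1.19  2.17]
```

Request:
{"fn": "play_rows", "kwargs": {
  "series": [
    [0,-0.06,0.3,0,0,0],
    [0,-0.06,0.6,0,0,0],
    [0,-0.06,0.8,0,0,0],
    [0,-0.06,0.9,0,0,0],
    [0,-0.06,0.9,0,0,0]
  ]
}}

```text
time: 4.9
ee_pos: [0.4202, -0.3682, 0.2009]
eef_rot: [0.127, 0.992, 0.001, -0.001]
ft_force: [-0.2, -0.6, 0.9]
width: 0.0869
grip_force: 0.0
```

Request:
{"fn": "play_rows", "kwargs": {
  "series": [
    [0,0,0,0,0,0],
    [0,0,0,0,0,0],
    [0,0,0,0,0,0],
    [0,0,0,0,0,0],
    [0,0,0,0,0,0]
  ],
  "fingers": -1,
  "squeeze": 40
}}

```text
time: 5.4
ee_pos: [0.4192, -0.3701, 0.2023]
eef_rot: [0.129, 0.992, 0.0, 0.0]
ft_force: [-1.1, -0.5, -0.1]
width: 0.0549
grip_force: 0.0
```

Request:
{"fn": "play_rows", "kwargs": {
  "series": [
    [0,0,0,0,0,0],
    [0,0,0,0,0,0],
    [0,0,0,0,0,0]
  ]
}}

```text
time: 5.7
ee_pos: [0.4191, -0.3701, 0.2018]
eef_rot: [0.129, 0.992, 0.0, -0.0]
ft_force: [-0.9, -0.2, -1.0]
width: 0.0309
grip_force: 0.0
```

Request:
{"fn": "play_rows", "kwargs": {
  "series": [
    [0,0,0,0,0,0],
    [0,0,0,0,0,0],
    [0,0,0,0,0,0],
    [0,0,0,0,0,0]
  ]
}}

```text
time: 6.1
ee_pos: [0.4191, -0.3699, 0.2018]
eef_rot: [0.128, 0.992, 0.0, -0.0]
ft_force: [-0.6, 1.3, 0.2]
width: 0.0255
grip_force: 40.0
```

Request:
{"fn": "play_rows", "kwargs": {
  "series": [
    [0,0,-0.2,0,0,0],
    [0,0,-0.4,0,0,0],
    [0,0,-0.6,0,0,0],
    [0,0,-0.6,0,0,0]
  ]
}}

```text
time: 6.5
ee_pos: [0.4195, -0.3713, 0.2953]
eef_rot: [0.129, 0.992, -0.001, 0.003]
ft_force: [-0.3, -0.2, -2.0]
width: 0.0261
grip_force: 40.0
```

```bash
python3 -c "
from h import *
M=np.array([.534,.078]);a=np.radians(-6.2);ex=np.array([np.cos(a),np.sin(a)]);ey=np.array([-ex[1],ex[0]])
p=M-.082*ex-.031*ey;print(p);go([*p,.30],-6.2)"
```

```text
[0.44913164 0.05603727]
t 6.5 pos [ 0.4195 -0.3713  0.2953] ty 75.2 shift [ 0.537  2.805 -0.039] turn [0.005 0.01  2.713] j [-0.11  0.38  0.92  1.81 -0.34  1.11  2.24]
```

Request:
{"fn": "play_rows", "kwargs": {
  "series": [
    [0.18,0.3,0,0,0,0.25],
    [0.18,0.6,0,0,0,0.5],
    [0.18,0.9,0,0,0,0.75],
    [0.18,0.94,0,0,0,0.9],
    [0.18,0.94,0,0,0,0.9]
  ]
}}

```text
time: 7.0
ee_pos: [0.4297, -0.2237, 0.291]
eef_rot: [0.356, 0.935, 0.001, -0.001]
ft_force: [0.0, -0.4, -2.1]
width: 0.0256
grip_force: 40.0
```

Request:
{"fn": "play_rows", "kwargs": {
  "series": [
    [0.2,0.25,0,0,0,0.25],
    [0.4,0.5,0,0,0,0.5],
    [0.58,0.75,0,0,0,0.75],
    [0.58,0.75,0,0,0,0.9],
    [0.58,0.75,0,0,0,0.9]
  ]
}}

```text
time: 7.5
ee_pos: [0.439, -0.0823, 0.2914]
eef_rot: [0.565, 0.825, 0.0, -0.0]
ft_force: [0.0, 0.1, -1.7]
width: 0.0259
grip_force: 40.0
```

```bash
python3 -c "
from h import *
go([.449,.056,.25],-6.2)"
```

```text
t 7.5 pos [ 0.439  -0.0823  0.2914] ty 21.2 shift [0.835 0.396 0.277] turn [-0.    -0.002  0.914] j [-0.93  0.01  1.04  2.09 -0.01  1.05  0.49]
```

Request:
{"fn": "play_rows", "kwargs": {
  "series": [
    [0.2,0.1,0.1,0,0,0.25],
    [0.4,0.2,0.2,0,0,0.5],
    [0.6,0.3,0.28,0,0,0.75],
    [0.83,0.4,0.28,0,0,0.91],
    [0.83,0.4,0.28,0,0,0.91]
  ]
}}

```text
time: 8.0
ee_pos: [0.4498, 0.0564, 0.2491]
eef_rot: [0.742, 0.67, -0.0, 0.0]
ft_force: [0.1, -2.1, -2.0]
width: 0.0255
grip_force: 40.0
```

Request:
{"fn": "play_rows", "kwargs": {
  "series": [
    [0,0,0,0,0,0],
    [0,0,0,0,0,0]
  ]
}}

```text
time: 8.2
ee_pos: [0.4498, 0.0513, 0.2497]
eef_rot: [0.744, 0.669, -0.0, 0.0]
ft_force: [-0.9, 0.3, -1.0]
width: 0.0259
grip_force: 40.0
```

```bash
python3 -c "
from h import *
go([.449,.056,.211],-6.2)
for c in('top','side'):cv2.imwrite(f'pics/{c}1.png',vision.camera(c))
a=cv2.imread('pics/top1.png')[140:300,170:350];b=cv2.imread('pics/side1.png')[120:330,230:440]
f=lambda i:cv2.resize(i,(395,395*i.shape[0]//i.shape[1]),interpolation=cv2.INTER_CUBIC)
a,b=f(a),f(b);h=max(len(a),len(b));p=lambda i:cv2.copyMakeBorder(i,0,h-len(i),0,5,0)
cv2.imwrite('pics/c1.png',np.hstack([p(a),p(b)]))"
```

```text
t 8.2 pos [0.4498 0.0513 0.2497] ty -6.1 shift [ 0.03  -0.009  0.258] turn [-0.     0.001  0.004] j [-1.1   0.14  0.95  2.11 -0.14  0.95 -0.17]
```

View pics/c1.png

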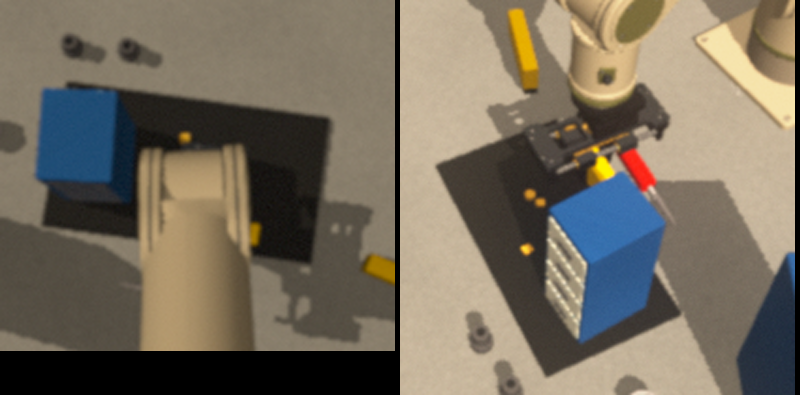

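The pictures show the scraper held level over the near side of the mat, with the chips ahead of it and clear space to the case. I'll lower it and sweep.

Request:
{"fn": "play_rows", "kwargs": {
  "series": [
    [0.03,-0.01,0.1,0,0,0],
    [0.03,-0.01,0.2,0,0,0],
    [0.03,-0.01,0.26,0,0,0],
    [0.03,-0.01,0.26,0,0,0],
    [0.03,-0.01,0.26,0,0,0]
  ]
}}

```text
time: 8.8
ee_pos: [0.4489, 0.0569, 0.211]
eef_rot: [0.744, 0.668, -0.0, 0.0]
ft_force: [0.1, 0.4, -1.0]
width: 0.0256
grip_force: 40.0
```

Request:
{"fn": "play_rows", "kwargs": {
  "series": [
    [0,0.1,0,0,0,0],
    [0,0.2,0,0,0,0],
    [0,0.3,0,0,0,0],
    [0,0.4,0,0,0,0],
    [0,0.5,0,0,0,0]
  ]
}}

```text
time: 9.3
ee_pos: [0.5241, 0.0494, 0.2113]
eef_rot: [0.743, 0.669, 0.0, -0.0]
ft_force: [-0.3, -1.3, -1.5]
width: 0.0254
grip_force: 40.0
```

Request:
{"fn": "play_rows", "kwargs": {
  "series": [
    [0,0.1,0,0,0,0],
    [0,0.2,0,0,0,0],
    [0,0.3,0,0,0,0],
    [0,0.4,0,0,0,0],
    [0,0.5,0,0,0,0]
  ]
}}

```text
time: 9.8
ee_pos: [0.5986, 0.0415, 0.2114]
eef_rot: [0.743, 0.669, 0.0, 0.0]
ft_force: [-0.7, 0.2, -1.0]
width: 0.0256
grip_force: 40.0
```

```bash
python3 -c "
from h import *
M=np.array([.534,.078]);a=np.radians(-6.2);ex=np.array([np.cos(a),np.sin(a)]);ey=np.array([-ex[1],ex[0]])
go([*(M+.13*ex-.031*ey),.2105],-6.2)"
```

```text
t 9.8 pos [0.5986 0.0415 0.2114] ty -6.1 shift [-0.012  0.412  0.006] turn [ 0.    -0.     0.005] j [-0.75  0.57  0.78  1.76 -0.47  1.    0.11]
```

Request:
{"fn": "play_rows", "kwargs": {
  "series": [
    [0,0.1,0,0,0,0],
    [0,0.2,0,0,0,0],
    [0,0.3,0,0,0,0],
    [0,0.4,0,0,0,0],
    [0,0.5,0,0,0,0]
  ]
}}

```text
time: 10.3
ee_pos: [0.6732, 0.0336, 0.2114]
eef_rot: [0.743, 0.669, 0.0, 0.0]
ft_force: [-0.1, 0.0, -1.4]
width: 0.0258
grip_force: 40.0
```

Request:
{"fn": "play_rows", "kwargs": {
  "series": [
    [0,0,-0.1,0,0,0],
    [0,0,-0.3,0,0,0],
    [0,0,-0.6,0,0,0],
    [0,0,-0.8,0,0,0],
    [0,0,-0.8,0,0,0]
  ]
}}

```text
time: 10.8
ee_pos: [0.6731, 0.0328, 0.3373]
eef_rot: [0.744, 0.668, 0.003, 0.002]
ft_force: [-0.8, 0.1, -1.5]
width: 0.0259
grip_force: 40.0
```

```bash
cat > chips.py <<'E'
from h import *
import sys
M=np.array([.534,.078]);a=np.radians(-6.2);ex=np.array([np.cos(a),np.sin(a)])
ey=np.array([-ex[1],ex[0]])
for c in('top','side'):
    im=vision.camera(c);cv2.imwrite(f'pics/{c}{sys.argv[1]}.png',im)
    m=cv2.inRange(cv2.cvtColor(im,cv2.COLOR_BGR2HSV),(10,110,90),(35,255,255))
    n,_,st,ce=cv2.connectedComponentsWithStats(m)
    for s,q in list(zip(st,ce))[1:]:
        w=W(c,q,.006)[0][:2]
        if s[4]>3 and .35<w[0]<.9 and -.3<w[1]<.4: print(c,s[4],q.round(),w.round(3),'mat',((w-M)@ex).round(3),((w-M)@ey).round(3))
E
python3 chips.py 2; python3 -c "
from h import *
a=cv2.imread('pics/top2.png')[120:300,170:350];b=cv2.imread('pics/side2.png')[120:330,190:400]
f=lambda i:cv2.resize(i,(395,395),interpolation=cv2.INTER_CUBIC)
cv2.imwrite('pics/c2.png',np.hstack([f(a),f(b)]))"
```

```text
top 193 [289. 163.] [ 0.713 -0.024] mat 0.189 -0.082
top 552 [359. 268.] [ 0.387 -0.241] mat -0.112 -0.333
top 110 [217. 265.] [0.386 0.189] mat -0.159 0.095
side 423 [296. 148.] [ 0.375 -0.247] mat -0.123 -0.34
side 47 [241. 168.] [ 0.563 -0.266] mat 0.066 -0.339
side 5 [236. 171.] [ 0.583 -0.265] mat 0.086 -0.336
side 148 [250. 184.] [ 0.571 -0.195] mat 0.066 -0.268
side 27 [236. 200.] [ 0.635 -0.165] mat 0.126 -0.231
side 26 [245. 201.] [ 0.614 -0.15 ] mat 0.104 -0.217
side 10 [230. 204.] [ 0.658 -0.163] mat 0.149 -0.226
side 173 [253. 212.] [ 0.615 -0.103] mat 0.1 -0.171
side 500 [261. 233.] [ 0.631 -0.027] mat 0.108 -0.094
side 66 [247. 249.] [ 0.688 -0.002] mat 0.162 -0.062
side 33 [253. 262.] [0.695 0.039] mat 0.165 -0.021
side 34 [259. 270.] [0.694 0.069] mat 0.16 0.009
```

View pics/c2.png

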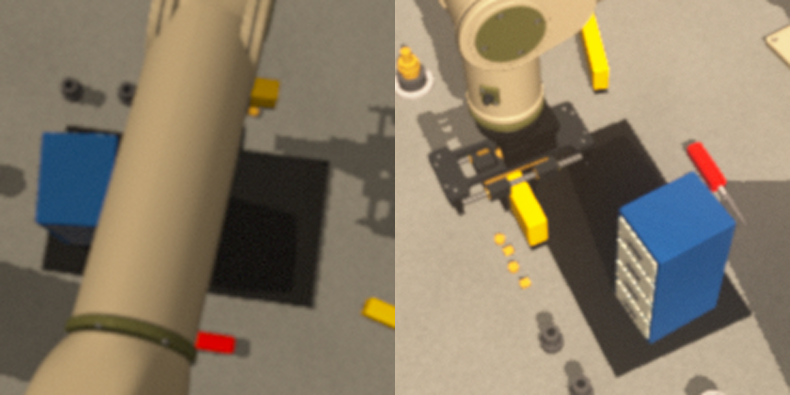

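All four chips are now on the counter beyond the far edge; the side view shows them in a row just off the mat, at mat x of about 0.16. Next I'll set the scraper down to the right of the mat.

Request:
{"fn": "play_rows", "kwargs": {
  "series": [
    [-0.3,-0.1,0,0,0,0],
    [-0.6,-0.2,0,0,0,0],
    [-0.9,-0.3,0,0,0,0],
    [-0.9,-0.4,0,0,0,0],
    [-0.9,-0.4,0,0,0,0]
  ]
}}

```text
time: 11.4
ee_pos: [0.5964, -0.0959, 0.3299]
eef_rot: [0.745, 0.667, -0.001, -0.001]
ft_force: [0.7, 0.5, -2.6]
width: 0.0256
grip_force: 40.0
```

Request:
{"fn": "play_rows", "kwargs": {
  "series": [
    [-0.3,-0.1,0,0,0,0],
    [-0.6,-0.2,0,0,0,0],
    [-0.8,-0.3,0.1,0,0,0],
    [-0.8,-0.4,0.3,0,0,0],
    [-0.8,-0.4,0.4,0,0,0]
  ]
}}

```text
time: 11.9
ee_pos: [0.5245, -0.207, 0.2683]
eef_rot: [0.744, 0.668, -0.001, -0.002]
ft_force: [-0.8, 1.0, -2.8]
width: 0.0258
grip_force: 40.0
```

```bash
python3 -c "
from h import *
go([.54,-.22,.2028],-6.2)"
```

```text
t 11.9 pos [ 0.5245 -0.207   0.2683] ty -6.1 shift [-0.076  0.114  0.436] turn [-0.007 -0.003  0.002] j [-0.43  0.44  0.89  1.82 -0.38  1.08  0.5 ]
```

Request:
{"fn": "play_rows", "kwargs": {
  "series": [
    [-0.07,0.1,0.2,0,0,0],
    [-0.07,0.1,0.35,0,0,0],
    [-0.07,0.1,0.44,0,0,0],
    [-0.07,0.1,0.44,0,0,0],
    [-0.07,0.1,0.44,0,0,0]
  ]
}}

```text
time: 12.4
ee_pos: [0.5406, -0.2186, 0.2051]
eef_rot: [0.743, 0.669, 0.0, -0.0]
ft_force: [-0.1, -0.2, -1.8]
width: 0.0258
grip_force: 40.0
```

Request:
{"fn": "play_rows", "kwargs": {
  "series": [
    [0,0,0,0,0,0],
    [0,0,0,0,0,0],
    [0,0,0,0,0,0],
    [0,0,0,0,0,0],
    [0,0,0,0,0,0]
  ],
  "fingers": 0.4
}}

```text
time: 12.9
ee_pos: [0.5401, -0.2192, 0.2051]
eef_rot: [0.744, 0.669, 0.0, 0.0]
ft_force: [-0.0, -1.1, -1.0]
width: 0.0564
grip_force: 0.0
```

Request:
{"fn": "play_rows", "kwargs": {
  "series": [
    [0,0,-0.2,0,0,0],
    [0,0,-0.5,0,0,0],
    [0,0,-0.8,0,0,0],
    [0,0,-1,0,0,0],
    [0,0,-1,0,0,0]
  ]
}}

```text
time: 13.4
ee_pos: [0.5407, -0.2203, 0.3591]
eef_rot: [0.744, 0.669, 0.002, 0.003]
ft_force: [-0.2, -1.2, -0.2]
width: 0.0609
grip_force: 0.0
```

```bash
python3 -c "
from h import *
print(W('top',[158,250],0),W('top',[142,233],.29),W('top',[142,233],.33))
go([.545,.31,.52],-1.2)"
```

```text
[[0.42864319 0.37273393 0.        ]] [[0.45105289 0.33421435 0.29      ]] [[0.44711307 0.32164177 0.33      ]]
t 13.4 pos [ 0.5407 -0.2203  0.3591] ty -6.1 shift [ 3.518 -0.34  -1.075] turn [ 0.013  0.001 -0.163] j [-0.45  0.38  0.95  1.68 -0.32  1.25  0.47]
```

Request:
{"fn": "play_rows", "kwargs": {
  "series": [
    [0.3,0,-0.3,0,0,0],
    [0.6,0,-0.6,0,0,0],
    [0.9,0,-0.9,0,0,-0.1],
    [1,0,-1,0,0,-0.17],
    [1,0,-1,0,0,-0.17]
  ],
  "fingers": -1
}}

```text
time: 13.9
ee_pos: [0.5569, -0.0658, 0.5075]
eef_rot: [0.711, 0.704, 0.002, 0.001]
ft_force: [0.4, -0.1, 0.1]
width: 0.0286
grip_force: 0.0
```

Request:
{"fn": "play_rows", "kwargs": {
  "series": [
    [0.33,0,0,0,0,0],
    [0.66,0,0,0,0,0],
    [1,0,0,0,0,0],
    [1,0,0,0,0,0],
    [1,0,0,0,0,0]
  ]
}}

```text
time: 14.4
ee_pos: [0.5584, 0.0808, 0.5036]
eef_rot: [0.712, 0.702, -0.001, -0.0]
ft_force: [-0.5, -0.8, -0.4]
width: 0.001
grip_force: 0.0
```

Request:
{"fn": "play_rows", "kwargs": {
  "series": [
    [0.33,0,0,0,0,0],
    [0.66,0,0,0,0,0],
    [1,0,0,0,0,0],
    [1,0,0,0,0,0],
    [1,0,0,0,0,0]
  ]
}}

```text
time: 14.9
ee_pos: [0.5615, 0.2291, 0.5039]
eef_rot: [0.713, 0.701, -0.001, 0.0]
ft_force: [0.4, -1.3, 0.4]
width: 0.0003
grip_force: 0.0
```

Request:
{"fn": "play_rows", "kwargs": {
  "series": [
    [0.2,0,0,0,0,0],
    [0.38,-0.08,0,0,0,0],
    [0.38,-0.08,0,0,0,0]
  ]
}}

```text
time: 15.2
ee_pos: [0.5494, 0.2883, 0.5043]
eef_rot: [0.713, 0.702, -0.0, -0.001]
ft_force: [-0.5, 0.2, -1.0]
width: 0.0004
grip_force: 0.0
```

```bash
python3 -c "
from h import *
go([.55,.287,.390],-1.2)"
```

```text
t 15.2 pos [0.5494 0.2883 0.5043] ty -0.9 shift [-0.009  0.005  0.762] turn [-0.002 -0.001  0.011] j [-1.13  0.35  0.77  1.34 -0.24  1.55 -0.39]
```

Request:
{"fn": "play_rows", "kwargs": {
  "series": [
    [0,0,0.25,0,0,0],
    [0,0,0.5,0,0,0],
    [0,0,0.76,0,0,0],
    [0,0,0.76,0,0,0]
  ]
}}

```text
time: 15.6
ee_pos: [0.5495, 0.2839, 0.3865]
eef_rot: [0.714, 0.7, -0.004, -0.0]
ft_force: [-0.1, -0.3, 0.0]
width: 0.0002
grip_force: 0.0
```

Request:
{"fn": "play_rows", "kwargs": {
  "series": [
    [-0.05,0,0,0,0,0],
    [-0.1,0,0,0,0,0],
    [-0.15,0,0,0,0,0],
    [-0.2,0,0,0,0,0],
    [-0.25,0,0,0,0,0]
  ]
}}

```text
time: 16.1
ee_pos: [0.5495, 0.249, 0.3919]
eef_rot: [0.713, 0.701, 0.001, -0.0]
ft_force: [0.8, 2.3, 1.3]
width: 0.0005
grip_force: 1.0
```

Request:
{"fn": "play_rows", "kwargs": {
  "series": [
    [-0.05,0,0,0,0,0],
    [-0.1,0,0,0,0,0],
    [-0.15,0,0,0,0,0],
    [-0.2,0,0,0,0,0],
    [-0.25,0,0,0,0,0]
  ]
}}

```text
time: 16.6
ee_pos: [0.5487, 0.2113, 0.3908]
eef_rot: [0.713, 0.701, -0.0, 0.0]
ft_force: [-0.5, 0.2, -0.0]
width: 0.0004
grip_force: 0.5
```

```bash
python3 -c "
from h import *
go([.55,.287,.390],-1.2)
a=vision.camera('side');b=vision.camera('top')
f=lambda i:cv2.resize(i,(395,395),interpolation=cv2.INTER_CUBIC)
cv2.imwrite('pics/c3.png',np.hstack([f(b[100:300,130:330]),f(a[150:360,220:430])]))"
```

```text
t 16.6 pos [0.5487 0.2113 0.3908] ty -1.0 shift [0.505 0.    0.005] turn [-0.     0.     0.008] j [-1.08  0.31  0.79  1.62 -0.23  1.3  -0.28]
```

View pics/c3.png

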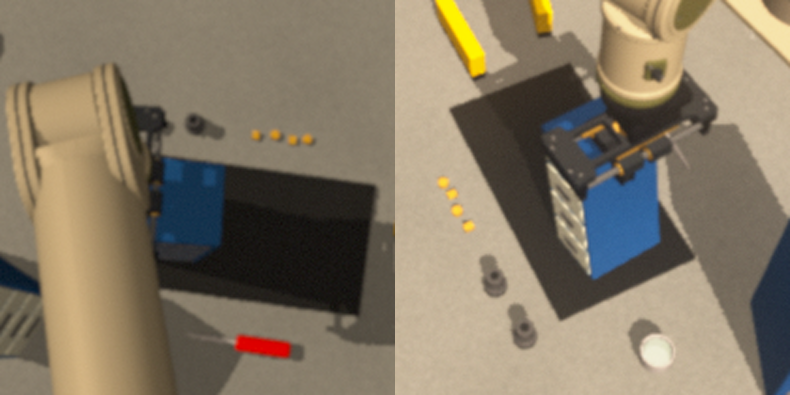

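The case is tilting cleanly without sliding, and the four chips are still off the mat. I'll keep pushing slowly.

Request:
{"fn": "play_rows", "kwargs": {
  "series": [
    [-0.05,0,0,0,0,0],
    [-0.1,0,0,0,0,0],
    [-0.15,0,0,0,0,0],
    [-0.2,0,0,0,0,0],
    [-0.25,0,0,0,0,0]
  ]
}}

```text
time: 17.2
ee_pos: [0.548, 0.1737, 0.3908]
eef_rot: [0.713, 0.701, -0.0, -0.0]
ft_force: [-0.1, 0.4, 0.7]
width: 0.0004
grip_force: 0.0
```

Request:
{"fn": "play_rows", "kwargs": {
  "series": [
    [-0.04,0,0,0,0,0],
    [-0.08,0,0,0,0,0],
    [-0.12,0,0,0,0,0],
    [-0.12,0,0,0,0,0],
    [-0.12,0,0,0,0,0]
  ]
}}

```text
time: 17.7
ee_pos: [0.5478, 0.1566, 0.3909]
eef_rot: [0.713, 0.701, 0.0, -0.0]
ft_force: [0.1, 1.0, 0.0]
width: 0.0006
grip_force: 0.0
```

```bash
python3 -c "
from h import *
go([.55,.287,.390],-1.2)
a=vision.camera('side');b=vision.camera('top')
f=lambda i:cv2.resize(i,(395,395),interpolation=cv2.INTER_CUBIC)
cv2.imwrite('pics/c4.png',np.hstack([f(b[100:300,130:330]),f(a[150:360,220:430])]))"
```

```text
t 17.7 pos [0.5478 0.1566 0.3909] ty -1.0 shift [0.869 0.    0.006] turn [-0.    -0.001  0.008] j [-1.04  0.27  0.81  1.67 -0.2   1.29 -0.2 ]
```

View pics/c4.png

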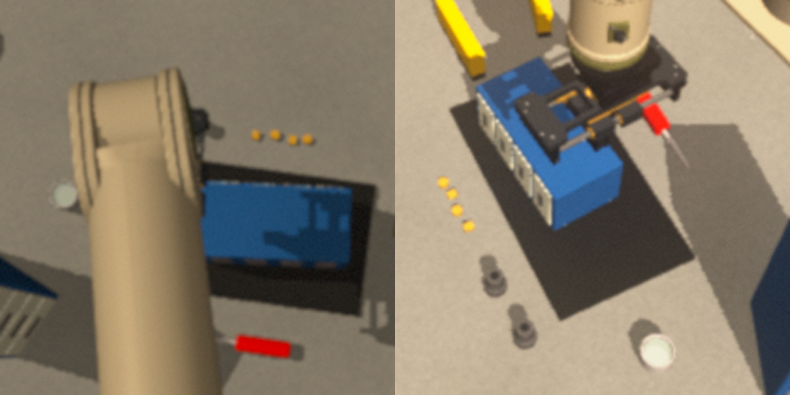

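The case lies flat on the mat. I'll lift clear and check its pose numerically.

Request:
{"fn": "play_rows", "kwargs": {
  "series": [
    [0.2,0,-0.3,0,0,0],
    [0.4,0,-0.6,0,0,0],
    [0.6,0,-0.9,0,0,0],
    [0.8,0,-1,0,0,0],
    [0.8,0,-1,0,0,0]
  ]
}}

```text
time: 18.3
ee_pos: [0.5487, 0.2828, 0.5434]
eef_rot: [0.71, 0.704, 0.002, -0.0]
ft_force: [-0.0, -0.4, -1.5]
width: 0.0009
grip_force: 0.0
```

```bash
python3 - <<'E'
from m import *
M=np.array([.534,.078]);a=np.radians(-6.2);ex=np.array([np.cos(a),np.sin(a)]);ey=np.array([-ex[1],ex[0]])
for c,n in(('side','case'),('side','scraper')):
    im=vision.camera(c);cv2.imwrite(f'pics/{n}f.png',im)
    for b in spotter.regions_of(c,n):
        q=np.argwhere(b['pixels']).mean(0)[::-1];w=W(c,q,.05)[0]
        print(n,round(b['conf'],2),b['pixels'].sum(),q.round(),w.round(3))
        if n=='case' and .4<w[0]<.65 and abs(w[1])<.25 or n=='scraper' and abs(w[0]-.54)<.06:
            x,e=fit({c:b['pixels']},(.11,.22,.09) if n=='case' else (.026,.14,.06),(.54,.03 if n=='case' else -.22,-.1),.008 if n=='case' else 0)
            for s in(-.11,.11):
                p=x[:2]+s*np.array([-np.sin(x[2]),np.cos(x[2])]);print('fit',x.round(3),e.round(2),'end in mat',((p-M)@ex).round(3),((p-M)@ey).round(3))
E
cp pics/casef.png pics/z.png; python3 -c "
import cv2;cv2.imwrite('pics/final.png',cv2.resize(cv2.imread('pics/z.png')[80:360,150:450],(640,597)))"
```

```text
case 0.77 3985 [301. 226.] [0.539 0.036 0.05 ]
fit [ 0.541  0.034 -0.032] 0.74 end in mat 0.02 -0.152
fit [ 0.541  0.034 -0.032] 0.74 end in mat 0.003 0.067
case 0.69 8485 [457. 309.] [0.353 0.44  0.05 ]
scraper 0.81 392 [295. 146.] [ 0.393 -0.221  0.05 ]
scraper 0.78 504 [255. 170.] [ 0.547 -0.206  0.05 ]
fit [ 0.54  -0.223 -0.144] 0.63 end in mat 0.034 -0.409
fit [ 0.54  -0.223 -0.144] 0.63 end in mat 0.042 -0.189
```

View pics/final.png

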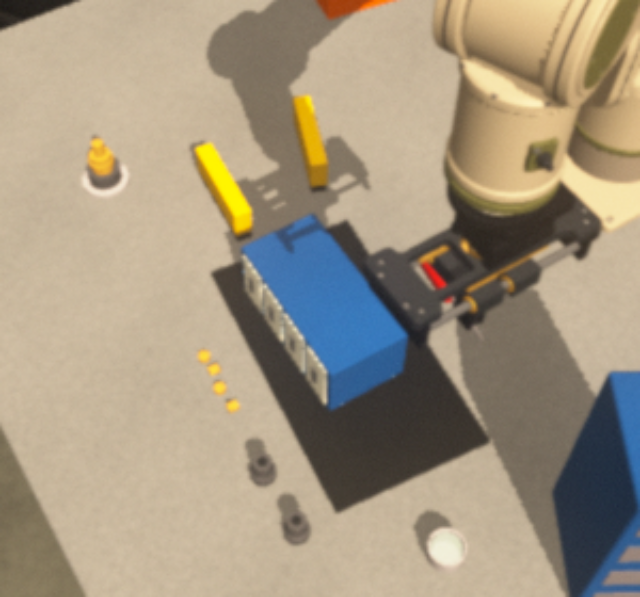

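The final picture shows everything in place. The case lies flat and wholly on the mat, with its end centres at mat (0.020, -0.152) and (0.003, 0.067). The four chips are off the far edge, the scraper stands on the counter at (222,187) in the picture, and the bystanders haven't moved. I'll hand it in.

```bash
python3 -c "
from h import *
print(job.close_job())"
```

```text
the job is handed in; nothing more can be done
None
```

I handed the job in at about 18 s: all four trimmings were wiped off with the scraper, the case lies flat and wholly on the mat, and the scraper stands on the counter with the bystanders undisturbed in the last picture; no verdict came back.

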